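# Slide the worn masonry bit out of its tube and scrap it

### The job

The masonry bit in the longer, open-ended square tube is worn out: pick up the tube, tip it mouth down over the mat so the bit slides out until about 50 mm of its shank stands clear of the mouth, and lay the tube flat again with the shank sticking out. Let go of the tube, take the bit by the exposed shank, draw it out and, still holding it, push it head first down through the sprung flap of the scrap bin so the bit itself opens the flap and ends up inside. Leave the empty tube lying flat there and do not disturb anything else.

Things in the scene. Friction and masses are not known exactly. Their poses are not given: they have to be found in the camera images.
- tube: loose clear plastic square tube lying flat on the mat, 30 x 30 mm outside, 24 x 24 inside, 202 mm long, 80 g, open mouth roughly towards -y, far end shut by a white cap. Origin on its axis 100 mm behind the mouth, 17 mm above the bench; x axis towards the mouth. Slippery inside (friction about 0.3). Tipped about 40 degrees, the bit slides until its shank stands on the mat; at shallow tilts it may skid on
- tube_mouth (a point): centre of the tube's open mouth, x axis pointing straight out of it
- bit: steel masonry bit 160 mm long, about 120 g, at the start wholly in the tube, shank end 10 to 32 mm inside the mouth. Origin on its axis at mid length (centre of mass 6 mm from it towards the head); x axis towards the shank end. Round shank 10 mm thick over its last 55 mm, flutes 14 mm, cross-shaped head 16 mm. In the tube its axis is 12 mm above the bench
- bit_shank_end (a point): centre of the bit's shank end, the end nearest the tube's mouth (80 mm from the origin)
- bit_tip (a point): centre of the bit's carbide head end (80 mm from the origin, away from the shank)
- bin: sheet-steel scrap bin fixed to the bench, 114 mm (x) by 230 mm (y) by 150 mm high, walls 3 mm; origin at the centre of its underside on the bench, z up. Its top is a flat lid with an opening 84 mm (x) by 200 mm (y) closed by one sprung flap; the lid's top is at 150 mm
- bin_mouth (a point): centre of the bin's opening, level with the lid's top, axes as the bin's
- flap (a joint): flap of the bin: a plate 82 x 198 mm hinged along the long edge of the opening on the bin's +x side, flush with the lid when shut; it swings down into the bin when pressed and a light spring shuts it (about 1 N at its middle opens it). 0 = shut, 1.4 rad = hanging fully open
- short_tube: the other clear square tube, 30 x 30 mm, 131 mm long, shut by white caps at both ends; origin on its axis near mid length. Leave alone; it lies parallel-ish to the long tube, in front of or behind it
- hole_gauge: red plastic plate with holes, 60 x 150 x 6 mm, origin under its centre; leave alone
- punch: steel center punch 135 mm long, 13 mm thick, lying; origin under its middle; leave alone
- screwdriver: cordless screwdriver lying on its side, about 220 x 180 x 44 mm; origin under its motor housing; leave alone
- tile: white ceramic tile offcut 110 x 75 x 8 mm, origin under its centre; leave alone
- plug_tub: lidded clear tub of wall plugs 74 x 94 x 46 mm, origin under its centre; leave alone
- mat: thin black rubber mat fixed to the bench under the tubes, 310 mm (x) by 425 mm (y), 2 mm thick, grippy; origin under its centre
Mind the look-alikes: they are no part of the job. Leave any blue look-alike of the tube alone.

How it is judged (in metres and radians):
On the way, in this order (a step that is already met when the one before it is completed fails the run):
1. the tube is tipped, mouth down by at least 13 degrees, and at least 30 mm of the bit stands out of the mouth with the rest still inside (angle between tube's own x axis and vertical above 1.8 rad and x of bit_shank_end in the frame of tube_mouth above 0.03 m and x of bit_tip in the frame of tube_mouth below -0.02 m), for 0.1 s.
2. the tube lies flat on the mat or bench, let go, with at least 25 mm of shank out of the mouth and the head still inside (angle between tube's own x axis and vertical between 1.47 and 1.67 rad and height (world z) of tube below 0.025 m and contact force between the fingers and tube below 0.1 N and x of bit_shank_end in the frame of tube_mouth above 0.025 m and x of bit_tip in the frame of tube_mouth below -0.02 m), for 0.2 s.
3. the bit is gripped by its exposed shank while its head is still in the tube (contact force between the fingers and bit above 2 N and contact force between the fingers and tube below 0.5 N and x of bit_tip in the frame of tube_mouth below 0 m), for 0.1 s.
4. the bit is drawn clear of the tube, held (contact force between the fingers and bit above 2 N and (x of bit_tip in the frame of tube_mouth above 0 m or height (world z) of bit_tip above 0.04 m)), for 0.1 s.
5. the held bit presses the bin's flap open, its head lower than its shank and below the lid (value of joint flap above 0.3 rad and contact force between bit and bin above 0.1 N and contact force between the fingers and bit above 1 N and z of bit_tip in the frame of bin_mouth below -0.01 m and angle between bit's own x axis and vertical below 1.5 rad), for 0.05 s.
At the end, for the whole second after the job is handed in: The bit lies at rest inside the bin, both its ends below the lid (less than 140 mm above the bench), the flap is shut again (below 0.08 rad), and the empty tube lies flat and still on the mat or bench (within 0.1 rad of level) (z of each of bit_tip, bit_shank_end in the frame of bin below 0.14 m and x of bit in the frame of bin between -0.057 and 0.057 m and y of bit in the frame of bin between -0.115 and 0.115 m and linear speed of each of bit, tube below 0.03 m/s and value of joint flap below 0.08 rad and angle between tube's own x axis and vertical between 1.47 and 1.67 rad and height (world z) of tube between 0.008 and 0.025 m); the robot touches nothing.
It fails at once if the short tube, hole gauge, punch, screwdriver, tile or plug tub is moved by more than 20 mm (distance of any of short_tube, hole_gauge, punch, screwdriver, tile, plug_tub from where it was at the start of the episode above 0.02 m).
It also fails if it takes over 64 s, if anything falls off the work surface, if the arm or the gripper's body presses on something with over 40 N, if the wrist force passes 120 N, or if a joint passes its speed limit or range.

### The arm

A 6-joint arm with a two-finger parallel gripper is mounted at the origin on the work surface. World frame = base frame: x ahead of the robot, y to its left, z up, the work surface at z = 0. Lengths are in mm, angles in rad, forces in N, time in s.
With the tool pointing down it reaches from about 325 to 875 mm from the base axis. Payload 4.4 kg.
Tool frame: the origin (TCP) lies on the centre line of the jaws, within the pads' length; the fingertips stand ahead of it and the grasp point (between the pads) lies 6 mm ahead of it (ctrl.tcp_to_tips is the z of the fingertips in the tool frame, in mm); z points along the fingers, y is the line along which they close (so a half turn about z gives the same grasp; the last joint's range is limited). The gripper opens to 85 mm and grips with 20 to 120 N. Pads are 22 mm wide; open, the fingers measure 114 mm over their backs; the gripper's body (76 mm by 85 mm) begins 54 mm behind the grasp point. The pads swing forward as they close: fully open they stand 13 mm farther back than shut.
Start: joints at [-0.15, 0.207, 1.542, -0, 1.393, -0.15], TCP at [575.002, -0.012, 256.282] pointing down, gripper open.
Joint ranges: [-2.73, 2.73], [-0.86, 2.22], [0.23, 2.46], [-1.11, 4.25], [0.08, 2.63], [-2.82, 2.82]. Speed limits (rad/s): [2.79, 2.79, 3.14, 3.14, 3.14, 3.14].

### API

Orientations are given as a 3x3 rotation matrix whose columns are the frame's x, y, z axes.
In Python, from plant import ctrl, sensors, optics gives the robot as it stands. Calls block until the motion is done:
- ctrl.move_ptp(position, orientation): joint-space move of the TCP to a pose.
- ctrl.move_l(position, rot=None, vel=150, threshold=None): straight line of the TCP; rot=None keeps the orientation; vel is the mean speed in mm/s. With threshold (N) it stops when the force on the tool has changed by that much, and returns True; else False.
- ctrl.set_joints(angles): joint-space move.
- ctrl.gripper_to(opening, force=None): finger opening in mm; force is the grip in N (None keeps the last); returns when the fingers have stopped.
- ctrl.hold(seconds).
- ctrl.solve_ik(position, orientation): joint angles nearest the present ones, or None.
- sensors.read_state(): the state.
- optics.grab_frame(name): name is "scene" or "side" or "wrist"; returns (picture, depth): 400x640x3 uint8, red, green, blue; 400x640 float32, mm along the optical axis (not along the pixel's ray), 0 where there is no reading.
- optics.camera_params(name): a dict with "mtx" (3x3 intrinsics, pixels), "R" (3x3) and "t" (3): a world point X has camera coordinates R X + t; the wrist camera has in their place "T_tool_cam" (4x4, takes a point from camera to tool coordinates, whose origin is the TCP and whose axes are the flange's). Camera axes: x right, y down, z forward; pixel columns grow to the right and rows downward; lengths in mm; the calibration is good to about 2 mm. A picture is of the moment at which its call begins: read the wrist's pose just before it. camera_params takes no time and is no camera call.
A pose or a line that the arm cannot do raises ctrl.MotionError and nothing moves.
- ctrl.finish_job(): hands the job in; it is judged then, once.
The state is a dict: "t": time; "q": joint angles; "qvel": joint speeds; "tau": joint torques, N m; "eef_pos": TCP position; "eef_rot": TCP orientation; "force": force on the tool from outside, world axes, zero at the start; "wrist_torque": the same for the moment, N m; "grip_width": finger opening in mm; "grasp_force": force on a finger pad.
Only numpy, scipy, OpenCV 4.12 (cv2) and the standard library are available. Lean on these libraries where they do the work, as an engineer would, in place of code of your own. Each camera call takes 0.05 s, during which the arm holds its last target. There are 200 camera calls.

## Working session

There is one attempt and no reset: what is moved stays moved. The work goes in short steps, each a Python script; the robot and the scene stay as the last script left them, time stands still between calls to the robot, and variables do not carry over. Pictures are saved under pics/ and viewed, at most 10 in all, crops included, and the job is handed in when it is done.

```bash
mkdir -p pics; ls; python3 - <<'E'
from plant import ctrl,sensors,optics
import cv2,numpy as np
a,d=optics.grab_frame("scene"); b,d2=optics.grab_frame("side")
cv2.imwrite("pics/scene.png",a[:,:,::-1]); cv2.imwrite("pics/side.png",b[:,:,::-1])
np.savez("f0.npz",a=a,d=d,b=b,d2=d2)
for n in("scene","side","wrist"):
    p=optics.camera_params(n); print(n,{k:np.round(v,3).tolist() for k,v in p.items()})
s=sensors.read_state(); print(s["t"],s["force"],ctrl.tcp_to_tips, s["eef_rot"],s["grip_width"])
E
```

```text
pics
scene {'mtx': [[454.079, 0.0, 321.718], [0.0, 454.079, 192.24], [0.0, 0.0, 1.0]], 'R': [[0.374, 0.928, -0.0], [0.653, -0.263, -0.711], [-0.659, 0.266, -0.704]], 't': [-273.64, -231.552, 1511.894]}
side {'mtx': [[446.589, 0.0, 319.39], [0.0, 446.589, 203.835], [0.0, 0.0, 1.0]], 'R': [[0.82, -0.573, 0.014], [-0.435, -0.638, -0.635], [0.373, 0.515, -0.772]], 't': [-401.823, 320.963, 972.995]}
wrist {'mtx': [[335.481, 0.0, 317.732], [0.0, 335.481, 197.136], [0.0, 0.0, 1.0]], 'T_tool_cam': [[-0.002, -0.947, -0.32, 82.664], [1.0, -0.001, -0.001, 0.083], [0.0, -0.32, 0.947, -118.044], [0.0, 0.0, 0.0, 1.0]]}
0.1 [ 0.02103968 -0.29298177  0.49693428] 25.0 [[-2.13217006e-05  9.99997868e-01 -2.06470444e-03]
 [ 9.99999939e-01  2.20411164e-05  3.48413079e-04]
 [ 3.48457845e-04 -2.06469689e-03 -9.99997808e-01]] 85.46478440597812
```

View pics/scene.png

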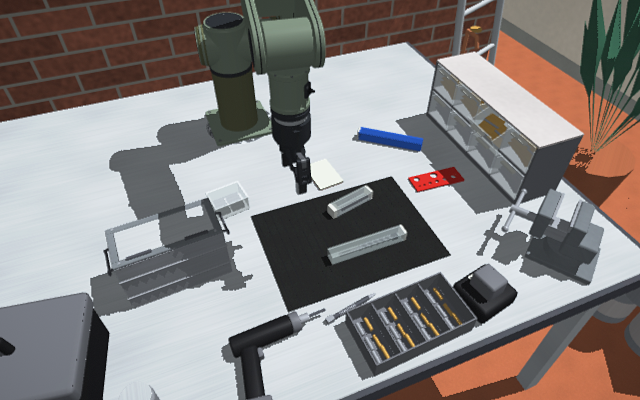

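View pics/side.png

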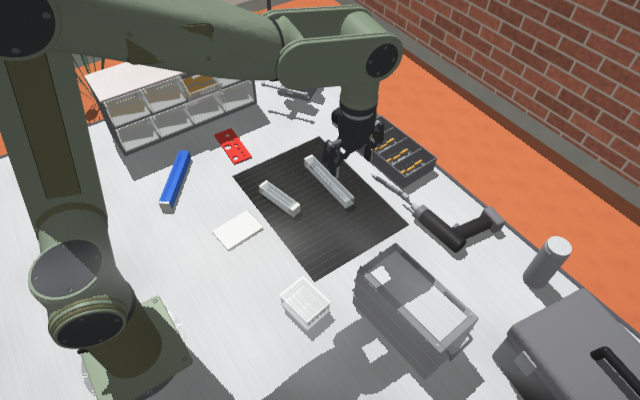

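```bash
cat > h.py <<'E'
from plant import ctrl,sensors,optics
import cv2,numpy as np
from scipy.spatial.transform import Rotation as Ro
def cam(name,st=None):
    p=optics.camera_params(name)
    if name!="wrist": return p["mtx"],p["R"].T,-p["R"].T@p["t"]
    T=p["T_tool_cam"]; E=np.array(st["eef_rot"]); return p["mtx"],E@T[:3,:3],E@T[:3,3]+st["eef_pos"]
def ray(name,uv,z,st=None):
    K,R,c=cam(name,st); uv=np.atleast_2d(uv).astype(float)
    d=np.c_[uv,np.ones(len(uv))]@np.linalg.inv(K).T@R.T
    return c+d*((z-c[2])/d[:,2])[:,None]
def cloud(name,d,st=None):
    K,R,c=cam(name,st); v,u=np.mgrid[:400,:640]
    P=np.stack([(u-K[0,2])/K[0,0]*d,(v-K[1,2])/K[1,1]*d,d],-1)@R.T+c
    P[d<=0]=np.nan; return P
E
python3 - <<'E'
from h import *
np.set_printoptions(precision=1,suppress=True)
f=np.load("f0.npz")
print("tube scene mouth/cap z17",ray("scene",[(328,254),(405,232)],17))
print("tube side",ray("side",[(307,160),(350,202)],20))
print("short",ray("scene",[(330,210),(371,192)],17))
P=cloud("side",f["d2"])
print("gauge,tile,tub",ray("scene",[(436,180),(326,175),(228,200)],5))
for n,Q in(("scene",cloud("scene",f["d"])),("side",P)):
    m=(Q[...,2]>140)&(Q[...,2]<160)&(Q[...,0]>350)&(Q[...,1]<-150)
    q=Q[m]; print(n,len(q),np.percentile(q,[1,50,99],axis=0))
    h=q[:,:2].astype(np.float32); print(cv2.minAreaRect(h))
print("flap z",P[310,425],P[275,385],P[262,395])
import cv2
c=f["a"][180:320,80:460,::-1]; cv2.imwrite("pics/c1.png",cv2.resize(c,(760,280)))
c=f["b"][130:350,230:500,::-1]; cv2.imwrite("pics/c2.png",cv2.resize(c,None,fx=2.5,fy=2.5,interpolation=2))
E
```

```text
tube scene mouth/cap z17 [[626.8  58.9  17. ]
 [635.4 266.8  17. ]]
tube side [[626.5 259.9  20. ]
 [633.6  59.3  20. ]]
short [[493.9 119.7  17. ]
 [473.5 251.   17. ]]
gauge,tile,tub [[ 488.7  452.6    5. ]
 [ 350.7  167.1    5. ]
 [ 344.  -121.6    5. ]]
scene 13103 [[ 475.8 -585.6  141.9]
 [ 672.9 -478.2  153.4]
 [ 868.9 -179.8  157.8]]
((617.8310546875, -398.1551513671875), (347.356689453125, 493.0535888671875), 58.46404266357422)
side 15319 [[ 468.4 -640.5  142.2]
 [ 643.8 -485.   152.4]
 [ 871.2 -179.3  157.1]]
((622.2821044921875, -405.42437744140625), (351.48455810546875, 513.6002197265625), 58.47164535522461)
flap z [ 513.9 -325.7  151.4] [ 500.3 -220.2  150.9] [ 539.8 -207.1  148.6]
```

View pics/c2.png

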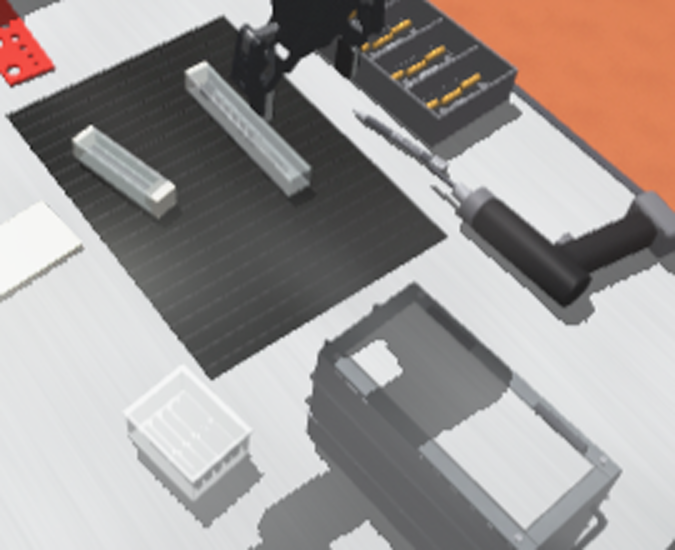

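```bash
python3 - <<'E'
from h import *
np.set_printoptions(precision=1,suppress=True)
f=np.load("f0.npz")
for n,im,d in(("scene",f["a"],f["d"]),("side",f["b"],f["d2"])):
    Q=cloud(n,d); m=(Q[...,2]>143)&(Q[...,2]<158)&(Q[...,0]>430)&(Q[...,0]<625)&(Q[...,1]<-165)&(Q[...,1]>-470)
    l,c,s,_=cv2.connectedComponentsWithStats(m.astype(np.uint8)); k=1+s[1:,4].argmax()
    q=Q[c==k][:,:2].astype(np.float32); print(n,len(q),cv2.minAreaRect(q),np.median(Q[c==k][:,2]))
R0=np.array([[0,1,0],[1,0,0],[0,0,-1.]])
ctrl.move_ptp([630,200,250],R0)
st=sensors.read_state(); a,d=optics.grab_frame("wrist")
cv2.imwrite("pics/w1.png",a[:,:,::-1]); np.savez("w1.npz",a=a,d=d,p=st["eef_pos"],r=st["eef_rot"])
print(st["t"],st["eef_pos"])
E
```

```text
scene 4475 ((528.6557006835938, -287.4907531738281), (119.70592498779297, 230.3289337158203), 3.949998378753662) 149.3282670631279
side 5777 ((526.3875122070312, -286.28485107421875), (116.85337829589844, 230.1097869873047), 3.9157094955444336) 149.23739590633045
0.9417 [629.8 199.  249.7]
```

View pics/w1.png

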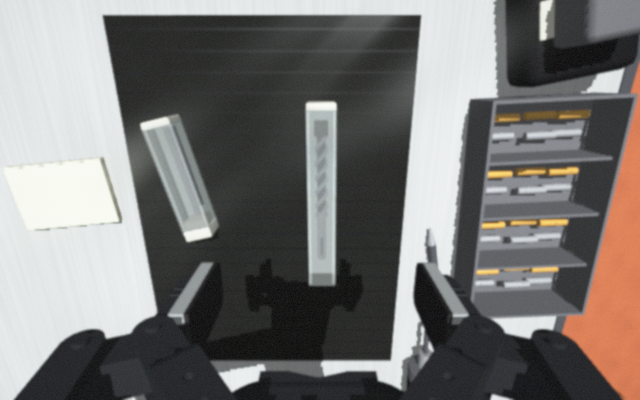

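```bash
cat >> h.py <<'E'
R0=np.array([[0,1,0],[1,0,0],[0,0,-1.]])
np.set_printoptions(precision=1,suppress=True)
E
python3 - <<'E'
from h import *
f=np.load("w1.npz"); st=dict(eef_pos=f["p"],eef_rot=f["r"])
print("cap/mouth top z32\n",ray("wrist",[(306,102),(337,102),(308,286),(336,286)],32,st))
print("bit head/shank z12\n",ray("wrist",[(321,122),(322,272)],12,st))
g=cv2.cvtColor(f["a"],cv2.COLOR_RGB2GRAY)
print(g[200,290:350]); print(g[95:112,321],g[255:295,322])
mat=ray("wrist",[(104,15),(420,15),(160,360),(390,360)],2,st); print(mat)
# ik check for tilts
for al in(0,20,40):
    Rt=Ro.from_euler("x",al,degrees=True).as_matrix()@R0
    print(al,ctrl.solve_ik([632,150,90],Rt))
for al in(-30,15):
    Rt=Ro.from_euler("x",al,degrees=True).as_matrix()@R0
    print(al,ctrl.solve_ik([520,-320,160],Rt),ctrl.solve_ik([632,30,30],Rt))
E
```

```text
cap/mouth top z32
 [[618.3 264.7  32. ]
 [648.2 264.7  32. ]
 [617.9  58.9  32. ]
 [650.4  58.9  32. ]]
bit head/shank z12
 [[632.9 243.6  12. ]
 [634.4  65.3  12. ]]
[ 47  45  46  48  41  44  41  47  41  47  42  45  46  46  42  47  84 144
 191 210 204 193 187 187 188 187 176 167 159 159 163 168 165 159 160 166
 175 185 186 188 188 189 198 206 192 150  97  59  41  44  42  43  46  45
  46  40  43  45  45  44]
[ 59  57  57  58  61  90 146 202 234 248 249 248 246 241 231 214 191] [162 164 166 169 175 184 187 189 186 187 186 188 185 183 188 185 182 170
 151 133 127 123 124 124 123 124 124 123 124 118  94  58  28  22  24  18
  22  19  18  22]
[[421.8 345.    2. ]
 [729.1 344.4   2. ]
 [411.4 -79.2   2. ]
 [728.5 -79.4   2. ]]
0 [ 0.1  0.5  1.5 -0.   1.1  0.1]
20 [-0.1  0.5  1.5  0.4  1.1 -0.2]
40 [-0.2  0.6  1.5  0.7  1.3 -0.5]
-30 [-0.5  0.3  1.7 -0.6  0.9 -0.2] [ 0.1  0.7  1.5 -0.6  1.1  0.4]
15 [-0.8  0.5  1.4  0.2  1.4 -0.8] [-0.2  0.6  1.5  0.3  1.1 -0.4]
```

```bash
cat >> h.py <<'E'
X=633.5; D=89.; HO=13.
def rx(a): return Ro.from_euler("x",a,degrees=True).as_matrix()
def tubepose(my,H,a,vel=80):
    p=np.array([X,my,H])+rx(a)@[0,D,HO]
    ctrl.move_l(p,rx(a)@R0,vel=vel)
E
python3 - <<'E'
from h import *
ctrl.gripper_to(65,force=50)
ctrl.move_l([X,150,90],R0,vel=250)
print(ctrl.move_l([X,150,30],vel=80,threshold=8))
ctrl.gripper_to(20)
s=sensors.read_state(); print(s["t"],s["grip_width"],s["grasp_force"],s["eef_pos"])
c=lambda a:np.cos(np.radians(a)); 
tubepose(61,22,0)
tubepose(36,22,0)
for a in(10,20,30,40): tubepose(36,7+15*c(a),a)
v=rx(40)@[0,1,0]; M=np.array([0,36,7+15*c(40)])+39*v
tubepose(M[1],M[2],40,vel=50); ctrl.hold(.3)
s=sensors.read_state(); print(s["t"],M,s["force"],s["eef_pos"],s["grip_width"])
a,_=optics.grab_frame("scene"); b,_=optics.grab_frame("side")
a=cv2.resize(a[160:310,240:440,::-1],None,fx=2.5,fy=2.5); b=cv2.resize(b[120:270,270:430,::-1],None,fx=2.5,fy=2.5)
cv2.imwrite("pics/t1.png",np.hstack([a,b])[:,:800])
E
```

```text
False
3.4583 28.901993454292622 50.992500856518745 [634.2 150.1  30.9]
6.75 [ 0.  65.9 43.6] [-0.4  0.3 -0.9] [633.5 125.4 110.5] 29.67920701102263
```

View pics/t1.png

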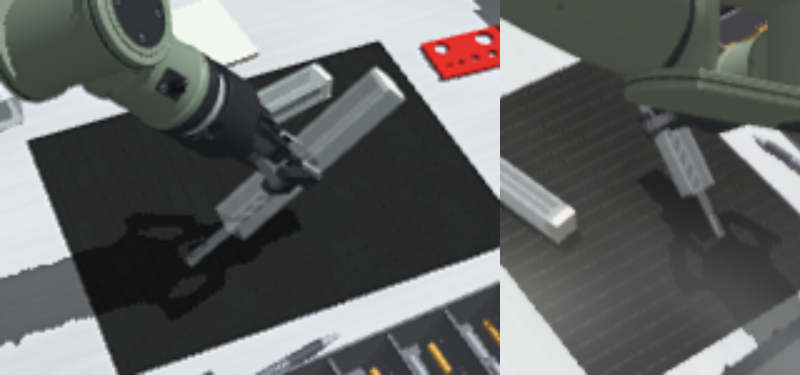

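The shank stands about 50 mm out of the mouth (left view, mouth at about (230,225), shank end at (190,262)). I'll lay the tube flat, pivoting about the shank end.

```bash
python3 - <<'E'
from h import *
e=52.8; P=np.array([0,65.9,43.6])+rx(40)@[0,-e,-10]; print(P)
for a in(32,24,16,9):
    M=P-rx(a)@[0,-e,-10]; tubepose(M[1],M[2],a,vel=150)
tubepose(M[1],19,3,vel=80); tubepose(M[1],17.3,0,vel=40)
ctrl.hold(.2); print(sensors.read_state()["force"],M)
ctrl.gripper_to(60); 
s=sensors.read_state(); p=np.array(s["eef_pos"])
ctrl.move_l(p+[0,0,70],R0,vel=200)
ctrl.move_ptp([X,110,230],R0); ctrl.hold(.1)
st=sensors.read_state(); a,d=optics.grab_frame("wrist"); print(st["t"],st["eef_pos"])
np.savez("w2.npz",a=a,d=d,p=st["eef_pos"],r=st["eef_rot"])
cv2.imwrite("pics/w2.png",a[:,:,::-1])
E
```

```text
[ 0.  31.9  2. ]
[ 1.5 -0.6  0.8] [ 0.  82.5 20.1]
10.4167 [631.6 110.4 226.4]
```

View pics/w2.png

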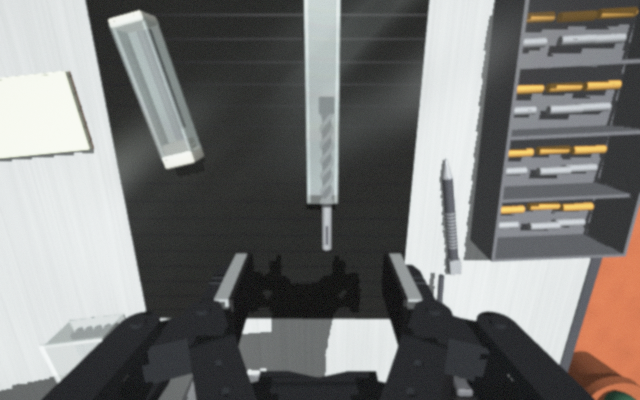

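The tube lies flat with its mouth at row ~205. The shank runs from (327,206) to (327,250), and the head is inside the tube near (326,100).

```bash
python3 - <<'E'
from h import *
f=np.load("w2.npz"); st=dict(eef_pos=f["p"],eef_rot=f["r"])
g=cv2.cvtColor(f["a"],cv2.COLOR_RGB2GRAY)
for r in(215,230,245): 
    w=np.clip(g[r,310:345].astype(float)-70,0,None); print(r,310+(w*np.arange(35)).sum()/w.sum())
print(g[240:256,327])
print(ray("wrist",[(326,97),(327,206),(327,215),(327,250)],12,st))
print(ray("wrist",[(307,203),(338,203)],32,st), cloud("wrist",f["d"],st)[[215,235],[327,327]])
E
```

```text
215 326.4989837398374
230 326.4784366576819
245 326.4034682080925
[133 134 134 133 154 174 187 191 186 163 116  69  47  43  46  45]
[[637.9 181.1  12. ]
 [639.7  70.9  12. ]
 [639.8  60.6  12. ]
 [640.1  19.1  12. ]]
[[619.5  81.3  32. ]
 [650.2  81.4  32. ]] [[639.7  63.1  18.1]
 [639.9  39.9  17.7]]
```

```bash
python3 - <<'E'
from h import *
R=rx(15)@R0; zt=R[:,2]; xg=639.7
ctrl.gripper_to(45,force=60)
ctrl.move_ptp([xg,40,110],R); ctrl.move_l([xg,40,60],R,vel=150)
print(ctrl.move_l([xg,40,31.3],vel=60,threshold=6))
s=sensors.read_state(); print(s["t"],s["eef_pos"],s["force"])
ctrl.gripper_to(2); ctrl.hold(.2)
s=sensors.read_state(); print(s["t"],s["grip_width"],s["grasp_force"],s["eef_pos"],s["force"])
p=np.array(s["eef_pos"])
if s["grip_width"]>6:
    ctrl.move_l(p+[0,-125,1],vel=120); ctrl.hold(.15)
    s=sensors.read_state(); print(s["t"],s["grip_width"],s["grasp_force"],s["force"],s["wrist_torque"])
    ctrl.move_l(p+[0,-125,250],vel=200)
    b,_=optics.grab_frame("side"); a,_=optics.grab_frame("scene")
    cv2.imwrite("pics/g.png",np.hstack([a[60:300,180:460,::-1],b[60:300,250:530,::-1]]))
    print(sensors.read_state()["t"])
E
```

```text
False
12.4833 [639.5  40.   30.8] [-0.1  0.2  0.2]
13.1167 6.961922311991307 58.64185273647308 [639.9  39.9  31.7] [-0.7 -0.2  1.2]
14.4583 7.267628529932961 58.552701473236084 [ 0.2  0.5 -1.6] [-0.2 -0.   0. ]
15.95
```

View pics/g.png

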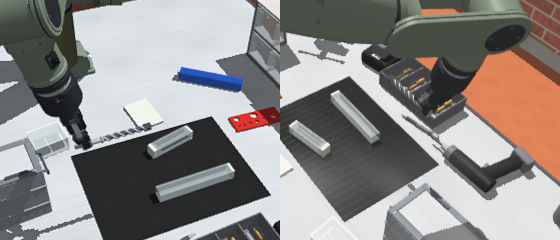

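The bit is held roughly level (left view, from (85,140) to its head at (155,125)) and the tube lies empty and flat. Next is the bin.

```bash
cat > bin.py <<'E'
from h import *
Rz=Ro.from_euler("z",3.9,degrees=True).as_matrix(); B=np.array([527.5,-287,0])
R=Rz@rx(-30)@R0
def tcp(x,y,z): return B+Rz@[x,y,z]-19*R[:,2]
E
python3 - <<'E'
from bin import *
ctrl.move_ptp(tcp(-10,-40,290),R); ctrl.hold(.2)
s=sensors.read_state(); print(s["t"],s["eef_pos"],tcp(-10,-40,290),s["grip_width"],s["force"])
a,_=optics.grab_frame("scene"); b,_=optics.grab_frame("side")
cv2.imwrite("pics/b1.png",np.hstack([a[60:330,60:300,::-1],b[100:370,300:560,::-1]]))
E
```

```text
17.1917 [ 520.1 -317.8  306.2] [ 519.6 -318.1  306.5] 7.475858224569061 [ 0.7 -0.5 -1.9]
```

View pics/b1.png

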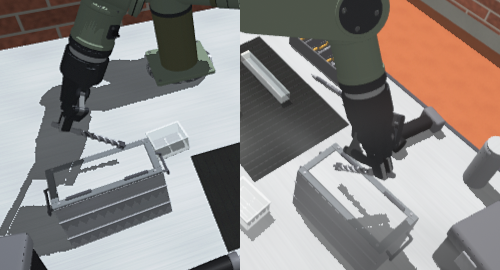

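The bit points head-down at about 45° over the middle of the flap. Now the push through.

```bash
python3 - <<'E'
from bin import *
for z in(200,160,135,122):
    h=ctrl.move_l(tcp(-10,-40,z),vel=80,threshold=15); s=sensors.read_state()
    print(z,h,s["t"],s["eef_pos"],s["force"],s["grip_width"])
    if h: break
ctrl.hold(.2)
a,_=optics.grab_frame("scene"); b,_=optics.grab_frame("side")
cv2.imwrite("pics/b2.png",np.hstack([a[60:330,60:300,::-1],b[100:370,300:560,::-1]]))
E
```

```text
200 False 18.5667 [ 519.9 -318.3  217.1] [-1.2  2.1 -1.7] 7.138244258219858
160 False 19.2167 [ 519.  -318.   175.5] [-0.7 -0.6 -1.2] 7.496223796926673
135 False 19.675 [ 518.5 -317.8  150. ] [-2.  -0.3 -3.2] 6.876243800461815
122 False 19.9833 [ 519.5 -318.1  138.1] [-1.  -0.  -1.1] 6.786739651000389
```

View pics/b2.png

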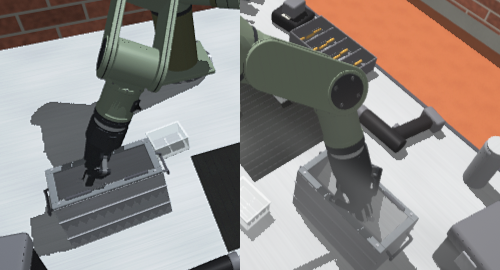

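The flap is open and the bit and fingertips are inside the opening. I'll release and withdraw.

```bash
python3 - <<'E'
from bin import *
ctrl.gripper_to(28); ctrl.hold(.8)
s=sensors.read_state(); print(s["t"],s["grip_width"],s["grasp_force"],s["force"])
ctrl.move_l(tcp(-10,-40,300),vel=120,threshold=15)
ctrl.move_ptp([560,-60,330],R0); ctrl.hold(.6)
s=sensors.read_state(); print(s["t"],s["eef_pos"],s["force"])
a,d=optics.grab_frame("scene"); b,d2=optics.grab_frame("side")
cv2.imwrite("pics/b3.png",np.hstack([a[160:330,60:450,::-1],b[130:370,300:560,::-1][:170]]))
for n,D in(("scene",d),("side",d2)):
    Q=(cloud(n,D)-B)@Rz; m=(abs(Q[...,0])<35)&(abs(Q[...,1])<90)&(Q[...,2]>0)&(Q[...,2]<230)
    print(n,np.percentile(Q[m][:,2],[1,50,99]))
E
```

```text
21.4167 27.906168771796047 3.23291614477057 [3.7 0.1 4.6]
24.6833 [560.  -60.1 330. ] [ 0.1 -0.2 -0.7]
scene [145.9 149.1 152.3]
side [  5.3 149.  152.2]
```

View pics/b3.png

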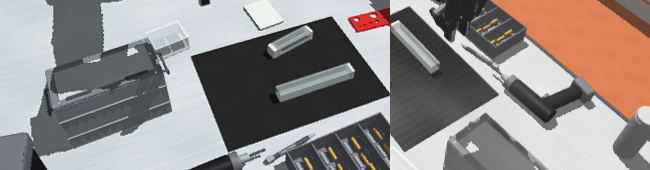

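```bash
python3 - <<'E'
from bin import *
ctrl.hold(.5)
_,d=optics.grab_frame("scene"); Q=(cloud("scene",d)-B)@Rz
z=[np.median(Q[...,2][(abs(Q[...,0]-x)<5)&(abs(Q[...,1])<80)&(Q[...,2]>0)&(Q[...,2]<230)]) for x in(-35,-15,15,35)]
print(z)
if min(z)>145: print(ctrl.finish_job())
E
```

```text
[np.float64(148.9334713815365), np.float64(149.1632955157355), np.float64(149.01364732700836), np.float64(149.35028354324868)]
the job is handed in; nothing more can be done
None
```

I handed the job in at about 25 s: the worn bit was pushed head first through the flap and dropped into the bin, the flap measured shut, and the empty tube lies flat on the mat about 20 mm further back; I saw nothing else disturbed, but the verdict was not shown.

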